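# Pile the edge-protector pieces end for end and weigh them

## Robot

A 7-joint arm with a two-finger parallel gripper is mounted at the origin on the work surface. World frame = base frame: x ahead of the robot, y to its left, z up, the work surface at z = 0. Lengths are in mm, angles in rad, forces in N, time in s.
With the tool pointing down it reaches from about 400 to 875 mm from the base axis. Payload 4.4 kg.
Tool frame: the origin (TCP) lies at the centre of the arm's flange, where the gripper is bolted on; the fingertips stand 173 mm ahead of it and the grasp point (between the pads) lies 155 mm ahead of it; z points along the fingers, y is the direction in which the jaws open and shut (so a half turn about z gives the same grasp; the last joint's range is limited). The gripper opens to 85 mm and grips with 20 to 120 N. Pads are 22 mm wide; open, the fingers measure 114 mm over their backs; the gripper's body (76 mm by 85 mm) begins 54 mm behind the grasp point. The pads swing forward as they close: fully open they stand 13 mm farther back than shut.
Start: joints at [-1.415, 0.628, 0.038, 1.517, -0.027, 0.996, -0.02], TCP at [142.971, 634.094, 404.713] pointing down, gripper open.
Joint ranges: [-3.06, 3.06], [-0.37, 2.12], [-1.25, 1.32], [0.18, 2.47], [-1.1, 4.24], [0.23, 1.98], [-2.94, 2.94]. Speed limits (rad/s): [2.57, 2.57, 3.14, 3.14, 3.14, 3.14, 3.14].

## Interface

Orientations are given as [roll, pitch, yaw] about the fixed x, y, z axes, in that order (R = Rz(yaw) Ry(pitch) Rx(roll)).
In Python, from cell import * gives the robot as it stands. The module is installed in compiled form; this text tells all that it offers.
- The arm moves only by the shell command python3 -m jog 'ROWS'. ROWS is JSON, one flat list of numbers, 5 for each row, row after row: the shift along the tool's x, y, z in mm, then the turn about the tool's z in degrees, then the finger opening in mm, from 0 to 85.4. A call has 1 to 20 rows; each row is the pose to reach, as a shift and turn from the pose commanded when the call began, along the tool's axes at that moment; what a row does not reach only later rows make up. A row lasts 1/12 s, in which the tool goes at most 41.7 mm and 7.16 degrees, less where a joint would pass 70% of its speed; a pose out of reach is approached as far as the arm can. A call with a gripper value outside its range is refused whole. The fingers move at their own pace and stop on an object; the grip force is fixed at half the most. Time passes only in rows, so rows that repeat a pose let the fingers close. It gives the time, the measured TCP pose, the force and the opening at its end, in the units of the state.
- read_state(): the state, without advancing time (a new reading comes with each control period).
- get_image(name): name is "scene" or "top" or "wrist"; returns (picture, depth): 480x640x3 uint8, blue, green, red; 480x640 float32, mm along the optical axis (not along the pixel's ray), 0 where there is no reading.
- camera_params(name): a dict with "K" (3x3 intrinsics, pixels), "T" (4x4, takes a point from camera to world coordinates). Camera axes: x right, y up, looking along -z (the intrinsics and any distortion apply to the point x, -y, -z); pixel columns grow to the right and rows downward; lengths in mm; the calibration is good to about 2 mm. A picture is of the moment at which its call begins: read the wrist's pose just before it. camera_params takes no time and is no camera call; for the wrist camera it gives the pose at the moment of the call.
- finish_job(): hands the job in, once; it reports no verdict.
The state is a dict: "clock": time; "qpos": joint angles; "qd": joint speeds; "tau": joint torques, N m; "eef_pos": TCP position; "tool_rot": TCP orientation; "force": force on the tool from outside, world axes, zero at the start; "torque": the same for the moment, N m; "width": finger opening in mm.
Only numpy, scipy, OpenCV 4.12 (cv2) and the standard library are available. Lean on these libraries where they do the work, as an engineer would, in place of code of your own. Each camera call takes 0.05 s, during which the arm holds its last target.

## Task

Weigh the three edge-protector pieces together: pile the two loose ones on the one already lying on the balance's plate, each one turned end for end against the one beneath it, ends roughly in line, so that the pile stays steady. Then slide the poise along the front beam until the balance comes level. Leave the weights on the other plate and keep the things standing around where they are.

Things in the scene. Friction and masses are not known exactly. Their poses are not given: they have to be found in the camera images.
- piece_a_mid (a point): L-shaped length of brown solid-board edge protector, on the specimen plate from the start: plate 140 long x 60 wide x 8 mm, at one end a square lip reaching 26 mm below the plate's underside. 58 to 70 g, centre of mass 10 mm lipwards. Point: centre of the plate, mid-thickness; x along the plate to the lip, y across the width, z out of its top.
- piece_a_lip (a point): Middle of the foot of that piece's lip: 66 mm along x and 30 mm down z from piece_a_mid. On a flat surface a piece rests on lip and plain end: its plate slopes 11 degrees (0.194 rad), lip end high, and its mid point is 17.5 mm above the surface; in plan the lip point is then 71 mm from the mid point.
- piece_a_end (a point): Middle of that piece's plain end face, 70 mm from piece_a_mid, away from the lip. A second piece turned end for end on it, lip standing some 10 mm in from this end, lies level, its mid point 22 mm above piece_a_mid; a third turned back again slopes as piece_a does, its mid point 22 mm above the second's.
- piece_b_mid (a point): Centre of the plate, mid-thickness, of one of the two loose pieces on the bench, identical to piece_a and lying lip down like it (same axes, same slope). Either loose piece may go first.
- piece_b_lip (a point): Middle of the foot of that piece's lip.
- piece_b_end (a point): Middle of that piece's plain end face.
- piece_c_mid (a point): The same point of the other loose piece on the bench, identical to piece_a (same axes, same slope).
- piece_c_lip (a point): Middle of the foot of that piece's lip.
- piece_c_end (a point): Middle of that piece's plain end face.
- balance: Two-plate trip balance, fixed: blue base 140 mm deep (x), 340 wide (y), 65 high. Origin: centre of its underside; x from the front beam to the back, y from the weights' plate to the specimen plate. On a thin column at the origin a white dial, 82 mm wide, top 233 mm up, read from both faces: a needle pivoted in the base stands on the long middle mark when level.
- plate_a_top (a point): Centre of the top of the specimen plate (steel, 180 mm in x, 130 mm in y), at y = +125 mm of the balance; 105 mm above the bench when level. It rises and sinks 14 mm, staying horizontal; where a load lies on it does not matter. About 1 N from above sinks it, so a hand cannot feel it as a firm stop.
- plate_b_top (a point): Centre of the top of the weights' plate, the same size, at y = -125 mm; it moves opposite to the specimen plate.
- weight_100: Steel 100 g weight with a knob, 29 mm across, 34 mm high, on the weights' plate. Origin: centre of its underside.
- weight_50: Steel 50 g weight with a knob, 23 mm across, 27 mm high, on the weights' plate. Origin: centre of its underside.
- beam (a joint): Tilt of the balance beam, rad: 0 level, positive with the specimen plate high, stops at +0.11 and -0.11. The weights' plate is the low one until the third piece is on, then the specimen plate. Damped: about 1.5 s to come to rest. It counts as level with the needle within one mark of the middle one (marks are 0.03 rad apart).
- poise (a joint): Position of the poise on the front beam, m: 0 towards the specimen plate, to 0.12 towards the weights' plate, which 10 mm of travel makes 8 g heavier. Off its stops the beam then tilts by about +0.040 rad per 10 mm. It stays where it is left and takes about 1 N to push; a hand on it disturbs the beam, so read with it let go.
- poise_tab (a point): Centre of the poise's finger tab: steel, 18 mm along the beam, 26 deep, 34 high, upright on the poise's body (34 along, 30 deep, 40 high) on the front beam, 135 mm in front of the balance's centre. At beam level the point is 100 mm above the bench; it travels along the balance's y. Both sides of the tab are clear.
- cutter: Bystander: round steel sample cutter with a knob, 68 mm across, 94 mm high. Origin: centre of its underside.
- block_tray: Bystander: blue plastic tray 100 x 130 mm holding an aluminium block, 48 mm high overall. Origin: centre of its underside.

How it is judged:
By the outcome, as a careful person would: the job done as asked, in the order asked, and still so for the second after the job is handed in, with the robot touching nothing.
It also fails if it takes over 72 s, if anything falls off the work surface, if the arm or the gripper's body presses on something with over 40 N, if the wrist force passes 120 N, or if a joint passes its speed limit or range.

## Working session

There is one attempt and no reset: what is moved stays moved. The work goes in short steps, Python scripts to look and compute and a shell command to move; the robot and the scene stay as the last step left them, time stands still between calls to the robot, and variables do not carry over. Pictures are saved under pics/ and viewed, and the job is handed in when it is done.

```bash
mkdir -p pics; python3 - <<'E'
from cell import *
import cv2
print(read_state())
for n in ["scene","top","wrist"]:
    p,d=get_image(n); cv2.imwrite(f"pics/{n}0.png",p); import numpy as np; np.save(f"pics/{n}0.npy",d)
    c=camera_params(n); print(n,c)
E
```

```text
{'clock': 0.0, 'qpos': array([-1.41479699,  0.62933374,  0.03845267,  1.5183937 , -0.02700738,
        0.99633273, -0.02000833]), 'qd': array([ 9.17319192e-05, -6.64006877e-04,  3.20802634e-04,  7.42874793e-04,
        1.33548178e-03,  2.40590684e-04, -1.62886049e-04]), 'tau': array([-1.55714724e-04, -5.63381946e+01,  1.22633033e+00, -1.93443024e+01,
        1.09717279e-02,  1.04583896e-02,  1.26226684e-05]), 'eef_pos': array([142.89391614, 633.77862835, 403.78879105]), 'tool_rot': array([-3.13964360e+00,  2.60351006e-05,  2.91977174e+00]), 'force': array([-0.49428621,  0.13766468, -0.44893366]), 'torque': array([0.02616974, 0.00286125, 0.01942062]), 'width': 85.59023520483574}
scene {'K': array([[449.96606745,   0.        , 316.48486775],
       [  0.        , 449.96606745, 237.09227734],
       [  0.        ,   0.        ,   1.        ]]), 'T': array([[ 7.67079219e-01, -4.59040256e-01,  4.48186920e-01,
         9.76135651e+02],
       [ 6.41497337e-01,  5.57961454e-01, -5.26460048e-01,
        -4.45010167e+02],
       [-8.40467055e-03,  6.91347278e-01,  7.22473739e-01,
         7.8
[... 426 characters left out ...]
27059300e+01],
       [-9.33835011e-03,  1.16214023e-01,  9.93180294e-01,
         1.42310583e+03],
       [ 0.00000000e+00,  0.00000000e+00,  0.00000000e+00,
         1.00000000e+00]])}
wrist {'K': array([[397.89431712,   0.        , 321.25299918],
       [  0.        , 397.89431712, 242.34769778],
       [  0.        ,   0.        ,   1.        ]]), 'T': array([[ 2.19633025e-01, -9.42388567e-01, -2.52319488e-01,
         7.89873323e+01],
       [ 9.75580584e-01,  2.11638835e-01,  5.87497086e-02,
         6.47582862e+02],
       [-1.96445132e-03, -2.59061369e-01,  9.65858865e-01,
         3.73165814e+02],
       [ 0.00000000e+00,  0.00000000e+00,  0.00000000e+00,
         1.00000000e+00]])}
```

View pics/scene0.png

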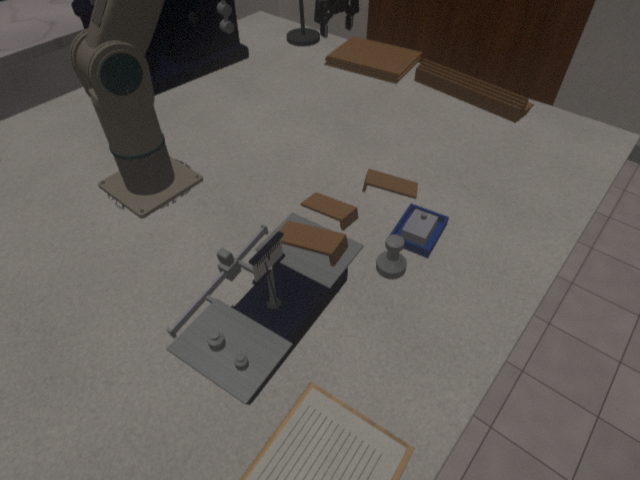

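View pics/top0.png

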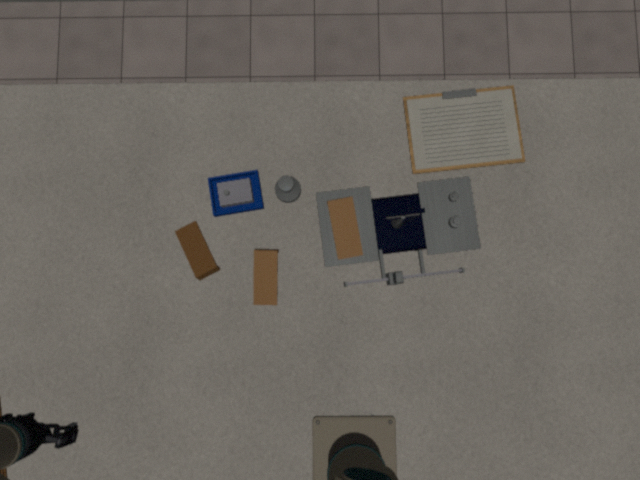

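View pics/wrist0.png

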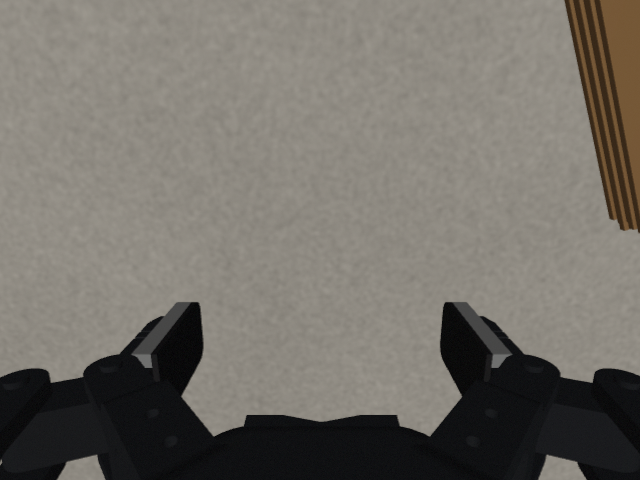

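```bash
cat > h.py <<'E'
import numpy as np, cv2
from cell import *
def world(n,d,c=None):
    c=c or camera_params(n); K=c["K"];T=c["T"]
    v,u=np.mgrid[0:480,0:640]
    x=(u-K[0,2])/K[0,0]*d; y=-(v-K[1,2])/K[1,1]*d
    P=np.stack([x,y,-d],-1)@T[:3,:3].T+T[:3,3]
    return P
def ray(n,u,v,z,c=None):
    c=c or camera_params(n);K=c["K"];T=c["T"]
    r=T[:3,:3]@np.array([(u-K[0,2])/K[0,0],-(v-K[1,2])/K[1,1],-1.]); o=T[:3,3]
    return o+r*(z-o[2])/r[2]
def proj(n,X,c=None):
    c=c or camera_params(n);K=c["K"];T=c["T"]
    p=T[:3,:3].T@(np.asarray(X,float)-T[:3,3]); return K[0,0]*p[0]/-p[2]+K[0,2], K[1,1]*-p[1]/-p[2]+K[1,2]
E
python3 - <<'E'
from h import *
for n,(x0,x1,y0,y1) in {"top":(160,490,160,320),"scene":(160,460,160,400)}.items():
    p=cv2.imread(f"pics/{n}0.png"); d=np.load(f"pics/{n}0.npy"); W=world(n,d)
    hsv=cv2.cvtColor(p,cv2.COLOR_BGR2HSV)
    m=((hsv[...,0]>5)&(hsv[...,0]<20)&(hsv[...,1]>90)).astype(np.uint8)
    m[:y0]=0;m[y1:]=0;m[:,:x0]=0;m[:,x1:]=0
    k,l,s,c=cv2.connectedComponentsWithStats(m)
    for i in range(1,k):
        if s[i,4]<100: continue
        w=W[l==i]; w=w[d[l==i]>0]
        print(n,s[i],c[i],w.mean(0).round(1), "z pct",np.percentile(w[:,2],[2,25,50,75,98]).round(1))
        r=cv2.minAreaRect(np.argwhere(l==i)[:,::-1].astype(np.float32)); 
        print("  corners",cv2.boxPoints(r).round(1).tolist())
    z=W[...,2]
    cv2.imwrite(f"pics/{n}_crop.png",cv2.resize(p[y0:y1,x0:x1],None,fx=2.4,fy=2.4,interpolation=cv2.INTER_CUBIC))
    if n=="top":
        for nm,(u,v) in dict(bench=(300,330),pa=(325,250),pb=(435,240),poise=(395,278),beam=(440,272),base=(410,240),cut=(288,186)).items():
            print(nm,W[v,u].round(1))
E
```

```text
top [411 160  79  13 273] [447.65934066 167.18315018] [ 733.6 -253.6    6.2] z pct [ 0.2  4.2  6.2  8.3 12.5]
  corners [[411.0, 160.0], [489.0, 160.0], [489.0, 172.0], [411.0, 172.0]]
top [ 328  197   35   62 1476] [344.69918699 227.43834688] [559.4  21.6 140.4] z pct [125.9 133.6 140.4 146.9 155.3]
  corners [[327.0, 200.6999969482422], [351.70001220703125, 196.10000610351562], [362.3999938964844, 254.1999969482422], [337.70001220703125, 258.79998779296875]]
top [ 176  222   43   58 1259] [196.4305004 250.5949166] [518.5 396.5  22.3] z pct [ 7.  15.9 22.5 29.  37.1]
  corners [[173.39999389648438, 231.8000030517578], [195.0, 221.0], [219.1999969482422, 269.3999938964844], [197.60000610351562, 280.20001220703125]]
top [ 254  250   24   55 1264] [265.04825949 276.8528481 ] [450.3 221.   21.9] z pct [ 6.7 15.4 21.8 28.7 36.8]
  corners [[254.0, 250.0], [277.0, 250.0], [277.0, 304.0], [254.0, 304.0]]
bench [315.7 133.7   1. ]
pa [508.9  68.2 117.5]
pb [ 533.9 -198.7   88. ]
poise [441.8 -97.3 108.7]
beam [ 457.4 -213.6   62.5]
base [ 537.4 -142.5   58.9]
cut [668.7 157.6  95.4]
scene [
[... 314 characters left out ...]
216.4  20.6] z pct [ 6.9 13.9 21.  27.4 33.8]
  corners [[300.79998779296875, 203.39999389648438], [310.20001220703125, 184.60000610351562], [356.6000061035156, 207.8000030517578], [347.20001220703125, 226.60000610351562]]
scene [ 280  221   66   39 1337] [311.63724757 237.68960359] [567.6  19.1 140.5] z pct [126.4 134.4 140.6 146.9 152.7]
  corners [[276.20001220703125, 243.3000030517578], [283.70001220703125, 217.10000610351562], [346.79998779296875, 235.10000610351562], [339.29998779296875, 261.3999938964844]]
scene [299 383  38  17 106] [314.06603774 391.73584906] [ 736.1 -175.1    5.5] z pct [2.7 4.6 5.6 6.4 8.2]
  corners [[299.0, 399.0], [299.0, 383.0], [336.0, 383.0], [336.0, 399.0]]
```

View pics/top_crop.png

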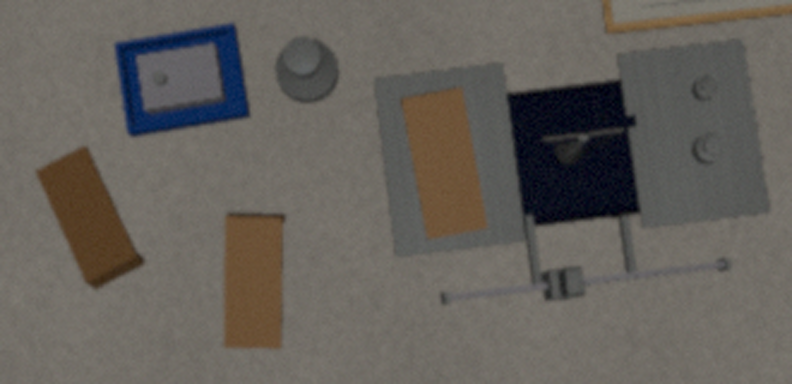

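View pics/scene_crop.png

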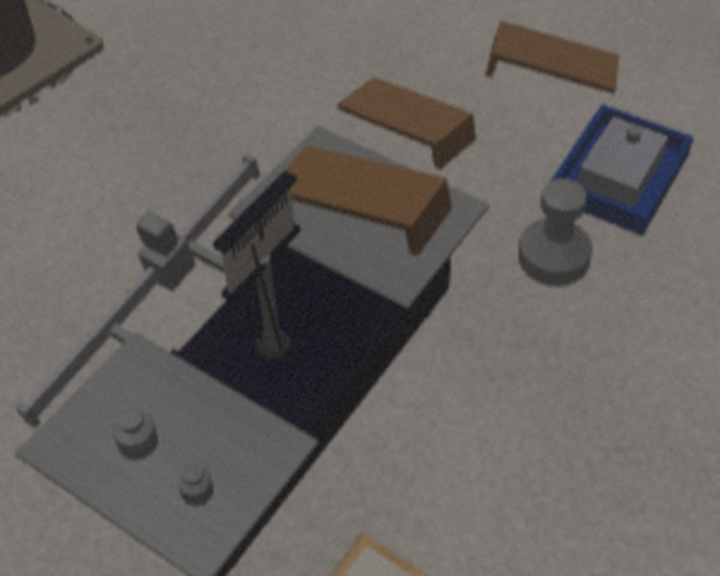

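```bash
python3 -m jog '[-418,-150,50,-40,85, -418,-150,50,-40,85, -418,-150,50,-40,85, -418,-150,50,-40,85, -418,-150,50,-40,85, -418,-150,50,-40,85, -418,-150,50,-40,85, -418,-150,50,-40,85, -418,-150,50,-40,85, -418,-150,50,-40,85, -418,-150,50,-40,85, -418,-150,50,-40,85, -418,-150,50,-40,85, -418,-150,50,-40,85]'
cat >> h.py <<'E'
def brown(p):
    hsv=cv2.cvtColor(p,cv2.COLOR_BGR2HSV)
    return ((hsv[...,0]>5)&(hsv[...,0]<20)&(hsv[...,1]>90)).astype(np.uint8)
def pieces(n,p,d,c,amin=300):
    W=world(n,d,c); m=brown(p); m=cv2.erode(m,np.ones((3,3),np.uint8)) if n=="wrist" else m
    k,l,s,_=cv2.connectedComponentsWithStats(m)
    for i in range(1,k):
        if s[i,4]<amin: continue
        w=W[(l==i)&(d>0)]
        # plane z=ax+by+c robust
        q=w
        for _ in range(6):
            A=np.c_[q[:,:2],np.ones(len(q))]; f=np.linalg.lstsq(A,q[:,2],rcond=None)[0]
            r=np.abs(w[:,2]-np.c_[w[:,:2],np.ones(len(w))]@f); q=w[r<max(2.5,np.median(r)*1.5)]
        r=cv2.minAreaRect(q[:,:2].astype(np.float32)); (cx,cy),(a,b),t=r
        if a<b: a,b,t=b,a,t+90
        up=np.degrees(np.arctan2(f[1],f[0]))
        cz=f@[cx,cy,1]
        print(n,"blob",s[i].tolist(),"ctr",round(cx,1),round(cy,1),"z",round(cz,1),"size",round(a,1),round(b,1),"axis",round(t,1),"slope",round(float(np.hypot(f[0],f[1])),3),"updir",round(up,1))
E
cat > look.py <<'E'
import sys
from h import *
n,tag=sys.argv[1:3]
s=read_state(); c=camera_params(n); p,d=get_image(n)
cv2.imwrite(f"pics/{n}_{tag}.png",p); np.savez(f"pics/{n}_{tag}.npz",d=d,K=c["K"],T=c["T"])
print(s["clock"],s["eef_pos"].round(1),np.degrees(s["tool_rot"]).round(2),s["force"].round(1),round(s["width"],1))
pieces(n,p,d,c)
E
python3 look.py wrist 1; python3 look.py top 1
```

```text
clock: 1.32
eef_pos: [517.2, 396.2, 354.3]
tool_rot: [3.141, -0.001, -2.665]
force: [-0.9, 0.8, 0.1]
width: 85.0
1.3167 [517.2 396.2 354.3] [ 1.7994e+02 -7.0000e-02 -1.5270e+02] [-0.9  0.8  0.1] 85.0
wrist blob [53, 0, 151, 138, 11823] ctr 464.9 219.5 z 24.8 size 100.1 61.0 axis 178.7 slope 0.197 updir -1.9
wrist blob [279, 133, 83, 172, 12884] ctr 522.1 397.6 z 21.4 size 136.7 58.1 axis 27.5 slope 0.197 updir -152.5
1.3667 [516.5 396.9 354.6] [ 1.7992e+02 -5.0000e-02 -1.5260e+02] [-1.5  0.1  0.2] 85.1
top blob [403, 86, 122, 88, 808] ctr 836.5 -298.0 z 5.9 size 296.6 208.8 axis 95.8 slope 0.002 updir -167.0
top blob [328, 197, 34, 62, 1472] ctr 559.1 21.4 z 140.3 size 135.7 58.6 axis 10.4 slope 0.195 updir 10.9
top blob [180, 233, 39, 46, 933] ctr 506.3 390.4 z 25.8 size 101.0 59.4 axis 27.7 slope 0.193 updir -150.5
top blob [254, 250, 24, 55, 1260] ctr 449.8 220.4 z 21.8 size 136.3 58.5 axis 178.4 slope 0.203 updir -3.7
```

View pics/wrist_1.png

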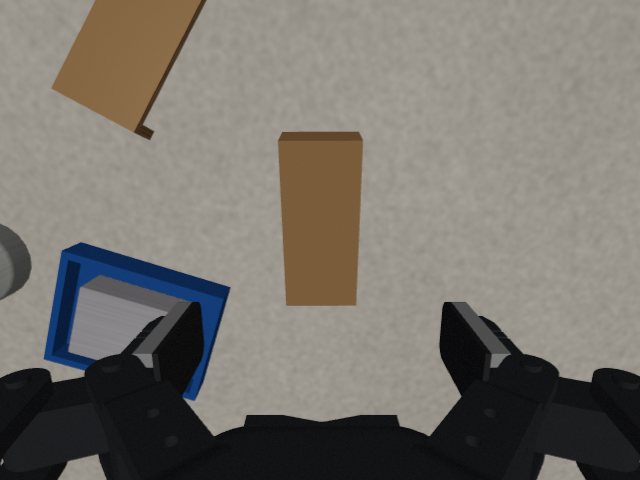

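```bash
python3 -m jog '[23,-1.5,80,0,85, 23,-1.5,120,0,85, 23,-1.5,150,0,85, 23,-1.5,165,0,85, 23,-1.5,175,0,85, 23,-1.5,179,0,85, 23,-1.5,179,0,85, 23,-1.5,179,0,85]'; python3 look.py wrist 2
```

```text
clock: 2.08
eef_pos: [498.8, 385.3, 178.0]
tool_rot: [3.14, 0.004, -2.665]
force: [-0.7, 0.2, 0.4]
width: 85.4
2.0833 [498.8 385.3 178. ] [ 179.93    0.23 -152.67] [-0.7  0.2  0.4] 85.4
wrist blob [221, 185, 205, 238, 41723] ctr 497.7 384.8 z 26.8 size 82.8 59.5 axis 27.4 slope 0.196 updir -152.4
```

View pics/wrist_2.png

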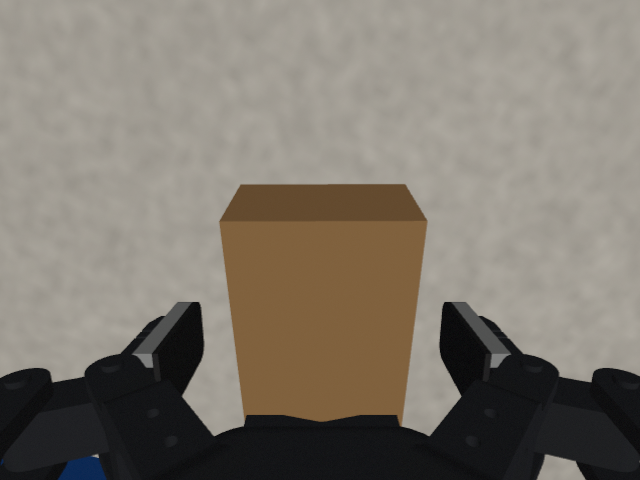

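```bash
python3 -m jog '[0,0,0,0,40, 0,0,0,0,40, 0,0,0,0,40, 0,0,0,0,40, 0,0,0,0,40, 0,0,0,0,40, 0,0,0,0,40]';  python3 -m jog '[0,0,-20,0,40, 0,0,-60,0,40, 0,0,-100,0,40, 0,0,-140,0,40, 0,0,-180,0,40, 0,0,-180,0,40, 0,0,-180,0,40]'; python3 look.py wrist 3
```

```text
clock: 2.72
eef_pos: [498.7, 384.4, 177.9]
tool_rot: [3.141, 0.003, -2.665]
force: [-1.4, -0.4, 7.9]
width: 58.4
clock: 3.3
eef_pos: [498.6, 384.3, 359.4]
tool_rot: [3.14, 0.007, -2.666]
force: [-0.4, -0.8, -1.7]
width: 58.4
3.3 [498.6 384.3 359.4] [ 179.92    0.39 -152.73] [-0.4 -0.8 -1.7] 58.4
wrist blob [65, 0, 161, 162, 14244] ctr 452.5 219.8 z 22.4 size 125.3 60.3 axis 178.6 slope 0.196 updir -2.0
wrist blob [218, 187, 205, 235, 41181] ctr 498.2 383.6 z 208.2 size 81.6 59.9 axis 28.1 slope 0.193 updir -152.2
```

View pics/wrist_3.png

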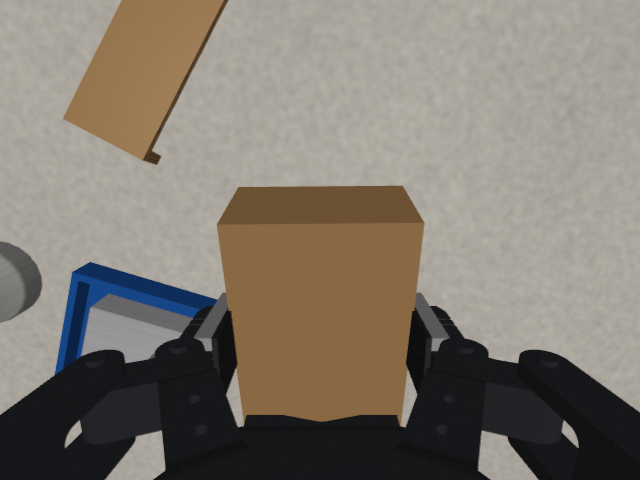

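```bash
python3 -m jog '[-6,-40,-40,0,40, -6,-80,-40,3,40, -6,-120,-40,6,40, -6,-160,-40,9,40, -6,-200,-40,12,40, -6,-240,-40,15,40, -6,-280,-40,16.8,40, -6,-320,-40,16.8,40, -6,-355,-40,16.8,40, -6,-378,-40,16.8,40, -6,-385,-40,16.8,40, -6,-385,-40,16.8,40, -6,-385,-40,16.8,40, -6,-385,-40,16.8,40]'; python3 look.py wrist 4; python3 look.py top 4
```

```text
clock: 4.52
eef_pos: [679.0, 47.3, 394.8]
tool_rot: [3.139, -0.002, -2.955]
force: [0.3, -0.2, -1.4]
width: 58.2
4.5167 [679.   47.3 394.8] [ 1.7987e+02 -1.1000e-01 -1.6932e+02] [ 0.3 -0.2 -1.4] 58.2
wrist blob [254, 0, 116, 162, 18440] ctr 587.2 24.7 z 146.1 size 77.0 58.6 axis 10.3 slope 0.196 updir 10.5
wrist blob [522, 0, 110, 73, 5615] ctr 494.5 217.3 z 30.6 size 60.0 44.7 axis 88.4 slope 0.192 updir -1.1
wrist blob [218, 187, 205, 235, 41184] ctr 677.6 46.6 z 243.5 size 82.4 59.6 axis 10.9 slope 0.202 updir -169.2
wrist blob [0, 201, 97, 151, 1880] ctr 792.3 -194.1 z 5.9 size 146.0 78.8 axis 6.0 slope 0.002 updir -97.1
4.5667 [679.   47.4 395.2] [ 1.7989e+02 -7.0000e-02 -1.6930e+02] [ 0.4 -0.3 -2.1] 58.5
top blob [403, 86, 122, 88, 823] ctr 836.8 -297.7 z 5.7 size 295.6 208.8 axis 95.7 slope 0.002 updir 48.4
top blob [254, 250, 24, 55, 1263] ctr 449.8 220.3 z 21.6 size 136.3 58.2 axis 178.9 slope 0.199 updir 0.5
```

View pics/wrist_4.png

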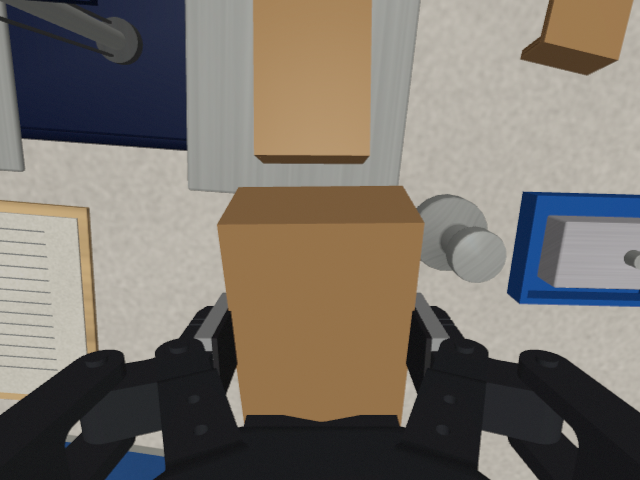

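```bash
python3 -m jog '[40,-1.3,0,0.3,40, 80,-2.6,0,0.3,40, 115,-3.7,15,0.3,40, 135,-4.5,30,0.3,40, 143.5,-4.6,42,0.3,40, 143.5,-4.6,48,0.3,40, 143.5,-4.6,48,0.3,40, 143.5,-4.6,48,0.3,40]'; python3 look.py wrist 5; python3 look.py scene 5
```

```text
clock: 5.28
eef_pos: [540.6, 14.9, 348.1]
tool_rot: [3.141, 0.002, -2.962]
force: [-0.2, 0.2, -0.5]
width: 58.7
5.2833 [540.6  14.9 348.1] [ 1.7999e+02  1.0000e-01 -1.6972e+02] [-0.2  0.2 -0.5] 58.7
wrist blob [537, 45, 103, 205, 12344] ctr 447.6 217.2 z 21.3 size 137.2 60.4 axis 179.7 slope 0.196 updir -0.4
wrist blob [218, 167, 205, 255, 43766] ctr 539.9 14.1 z 196.9 size 82.2 59.7 axis 10.6 slope 0.198 updir -169.0
5.3333 [540.9  14.8 348.4] [ 1.7999e+02  1.4000e-01 -1.6974e+02] [ 0.  -0.2 -0.4] 58.9
scene blob [326, 0, 269, 120, 20558] ctr 144.2 1377.9 z -16.0 size 1039.4 943.4 axis 96.6 slope 0.114 updir -71.3
scene blob [280, 193, 76, 72, 2852] ctr 518.4 102.2 z 99.2 size 372.4 144.4 axis 121.5 slope 0.641 updir -41.9
scene blob [240, 383, 79, 97, 395] ctr 732.5 -263.1 z 5.6 size 196.6 17.8 axis 91.7 slope 0.087 updir 3.4
```

View pics/wrist_5.png

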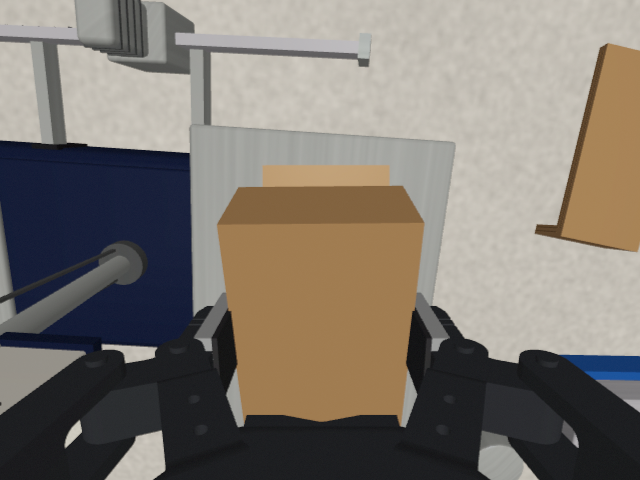

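View pics/scene_5.png

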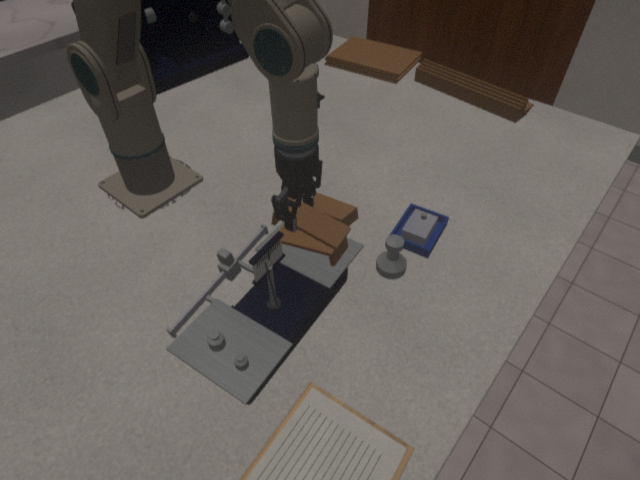

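```bash
python3 - <<'E'
from h import *
q=np.load("pics/wrist_5.npz"); c=dict(K=q["K"],T=q["T"])
L=ray("wrist",263,165,126.9,c);R=ray("wrist",389,165,126.9,c);print(L,R,(L+R)/2)
m=(L+R)/2; u=np.array([np.cos(np.radians(10.4)),np.sin(np.radians(10.4))])
print("A mid",m[:2]+69.5*u)
# C lip end top edge, z ~ 196.9.. 
for z in (205,):
    print([ray("wrist",a,223,z,c).round(1) for a in(219,423)])
E
```

```text
[494.57380171 -21.94506393 126.9       ] [483.97538334  36.39474945 126.9       ] [489.27459252   7.22484276 126.9       ]
A mid [557.63280975  19.77092336]
[array([505.6, -22. , 205. ]), array([495.1,  35.8, 205. ])]
```

```bash
python3 -m jog '[2.5,1.9,8,0,40, 2.5,1.9,14,0,40, 2.5,1.9,20,0,40, 2.5,1.9,25,0,40, 2.5,1.9,30,0,40, 2.5,1.9,35,0,40, 2.5,1.9,40,0,40, 2.5,1.9,44,0,40, 2.5,1.9,44,0,40]'; python3 look.py wrist 6; python3 look.py scene 6
python3 - <<'E'
import cv2
p=cv2.imread('pics/scene_6.png')[170:300,210:400]; cv2.imwrite('pics/s6c.png',cv2.resize(p,None,fx=4,fy=4))
E
```

```text
clock: 6.13
eef_pos: [536.7, 15.3, 302.9]
tool_rot: [3.141, -0.001, -2.964]
force: [0.1, 0.1, -0.4]
width: 58.4
6.1333 [536.7  15.3 302.9] [ 1.7999e+02 -4.0000e-02 -1.6981e+02] [ 0.1  0.1 -0.4] 58.4
wrist blob [568, 71, 72, 197, 4906] ctr 464.0 189.3 z 24.1 size 110.6 26.3 axis 12.6 slope 0.204 updir 8.8
wrist blob [219, 179, 204, 243, 42245] ctr 535.3 14.3 z 151.7 size 81.6 59.6 axis 10.6 slope 0.194 updir -169.0
6.1833 [536.8  15.3 303.3] [ 1.8000e+02 -2.0000e-02 -1.6981e+02] [-0.9  0.6  0.8] 58.9
scene blob [329, 0, 266, 122, 20525] ctr 142.1 1378.8 z -16.6 size 1040.8 945.7 axis 96.5 slope 0.115 updir -72.5
scene blob [314, 194, 42, 31, 610] ctr 460.4 216.8 z 22.0 size 119.0 60.2 axis 179.0 slope 0.197 updir -1.5
scene blob [281, 217, 66, 56, 1682] ctr 582.1 18.7 z 142.5 size 105.8 72.7 axis 12.8 slope 0.192 updir -169.1
scene blob [241, 383, 97, 97, 448] ctr 733.2 -255.7 z 5.7 size 202.8 56.6 axis 79.8 slope 0.006 updir -12.2
```

View pics/wrist_6.png

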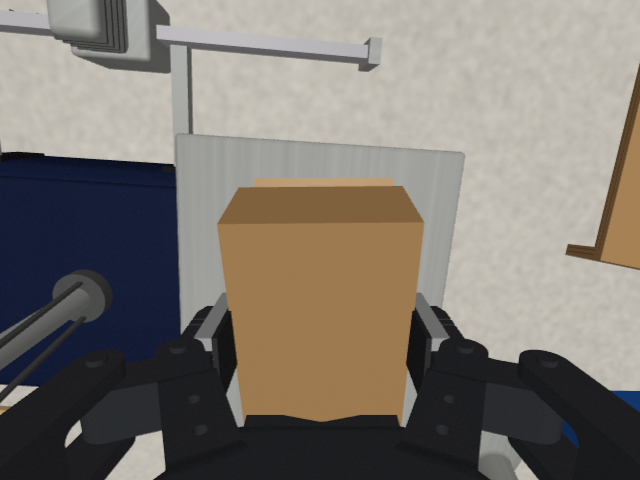

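View pics/s6c.png

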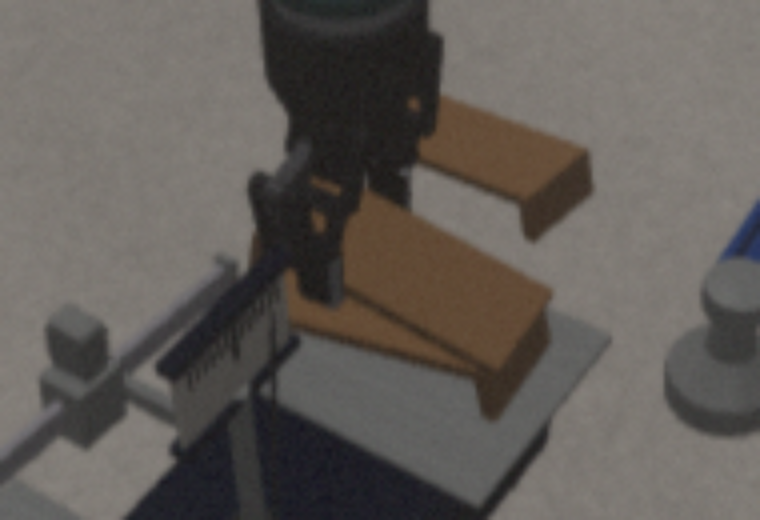

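```bash
python3 -m jog '[0,0,3,0,40, 0,0,6,0,40, 0,0,8,0,40, 0,0,10,0,40, 0,0,10,0,40]'; python3 look.py wrist 7; python3 look.py scene 7
python3 - <<'E'
from h import *
p=cv2.imread('pics/scene_7.png')[170:300,210:400]; cv2.imwrite('pics/s7c.png',cv2.resize(p,None,fx=4,fy=4))
q=np.load("pics/wrist_6.npz"); c=dict(K=q["K"],T=q["T"])
print(ray("wrist",323,179,100.9,c))
E
```

```text
clock: 6.65
eef_pos: [537.1, 15.5, 293.9]
tool_rot: [3.142, 0.002, -2.963]
force: [-0.7, 1.2, 5.0]
width: 58.3
6.65 [537.1  15.5 293.9] [ 1.8000e+02  9.0000e-02 -1.6979e+02] [-0.7  1.2  5. ] 58.3
wrist blob [575, 114, 65, 155, 3177] ctr 475.2 194.4 z 26.5 size 80.8 19.1 axis 3.2 slope 0.216 updir 23.4
wrist blob [222, 184, 198, 242, 41349] ctr 535.2 14.5 z 142.9 size 80.4 59.6 axis 10.6 slope 0.1 updir -168.7
6.7 [537.2  15.5 294.1] [-1.8000e+02  9.0000e-02 -1.6979e+02] [-0.6  0.4  5.6] 58.5
scene blob [328, 0, 267, 121, 20577] ctr 142.6 1377.3 z -15.9 size 1037.9 944.7 axis 96.5 slope 0.114 updir -72.2
scene blob [315, 195, 41, 33, 583] ctr 461.7 217.6 z 22.1 size 117.0 62.6 axis 178.3 slope 0.197 updir -4.1
scene blob [282, 221, 66, 49, 1481] ctr 582.3 21.4 z 137.4 size 109.9 62.8 axis 9.9 slope 0.099 updir -170.9
scene blob [240, 384, 83, 96, 400] ctr 732.0 -262.2 z 5.7 size 197.4 27.6 axis 88.9 slope 0.042 updir 4.8
[489.60959076   6.91207929 100.9       ]
```

View pics/s7c.png

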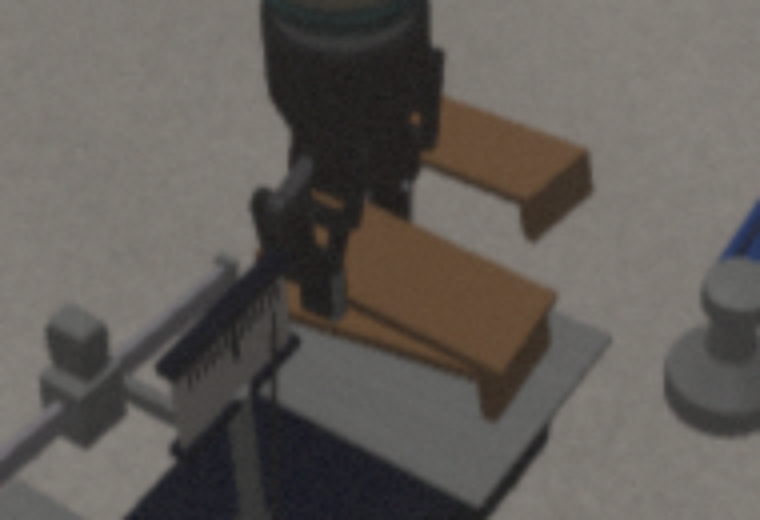

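View pics/wrist_7.png

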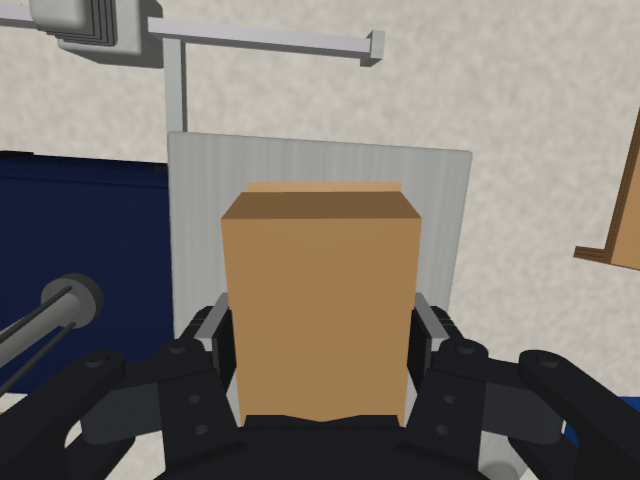

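```bash
python3 -m jog '[0,0,3,0,40, 0,0,5,0,40, 0,0,7,0,40, 0,0,8.5,0,40, 0,0,8.5,0,40]'; python3 look.py wrist 8
```

```text
clock: 7.17
eef_pos: [535.9, 15.1, 285.8]
tool_rot: [-3.141, -0.002, -2.964]
force: [-4.9, -0.4, 10.0]
width: 58.5
7.1667 [535.9  15.1 285.8] [-1.7999e+02 -1.3000e-01 -1.6982e+02] [-4.9 -0.4 10. ] 58.5
wrist blob [582, 157, 58, 117, 1969] ctr 484.7 192.8 z 28.0 size 60.0 12.9 axis 0.3 slope 0.379 updir 56.6
wrist blob [225, 187, 193, 239, 40608] ctr 532.0 13.5 z 134.8 size 77.2 59.9 axis 10.3 slope 0.013 updir -166.1
```

View pics/wrist_8.png

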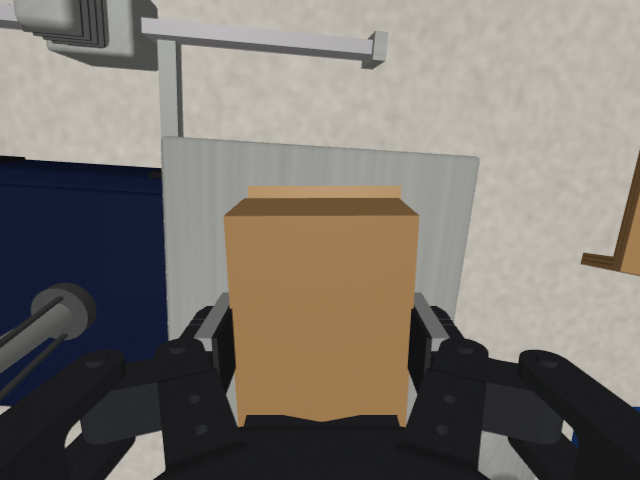

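```bash
python3 -m jog '[0,0,0,0,61, 0,0,0,0,63, 0,0,0,0,66, 0,0,0,0,72, 0,0,0,0,85, 0,0,0,0,85, 0,0,0,0,85, 0,0,0,0,85]'; python3 look.py wrist 9;python3 look.py scene 9
python3 - <<'E'
from h import *
p=cv2.imread('pics/scene_9.png')[170:300,210:400]; cv2.imwrite('pics/s9c.png',cv2.resize(p,None,fx=4,fy=4))
E
```

```text
clock: 7.88
eef_pos: [536.8, 15.3, 285.1]
tool_rot: [3.142, -0.0, -2.964]
force: [0.3, 0.3, 0.6]
width: 84.7
7.8833 [536.8  15.3 285.1] [ 1.8000e+02 -1.0000e-02 -1.6981e+02] [0.3 0.3 0.6] 84.7
wrist blob [583, 159, 57, 113, 1868] ctr 485.8 187.9 z 26.6 size 60.3 12.0 axis 10.0 slope 0.401 updir 57.0
wrist blob [204, 191, 233, 240, 48482] ctr 524.7 12.2 z 155.2 size 62.3 59.9 axis 10.1 slope 0.011 updir -168.3
7.9333 [536.8  15.3 285.1] [ 180.     -0.   -169.81] [ 0.4 -0.5  0.4] 85.0
scene blob [326, 0, 269, 122, 20547] ctr 141.0 1381.0 z -16.5 size 1042.1 946.9 axis 96.5 slope 0.114 updir -71.6
scene blob [318, 195, 38, 33, 575] ctr 463.6 217.1 z 22.5 size 113.6 59.8 axis 178.4 slope 0.2 updir -2.3
scene blob [292, 217, 57, 50, 1431] ctr 583.4 21.1 z 154.5 size 105.2 62.2 axis 9.5 slope 0.012 updir -166.0
scene blob [241, 383, 79, 97, 406] ctr 738.9 -262.0 z 5.9 size 195.5 21.5 axis 95.1 slope 0.041 updir 4.2
```

View pics/wrist_9.png

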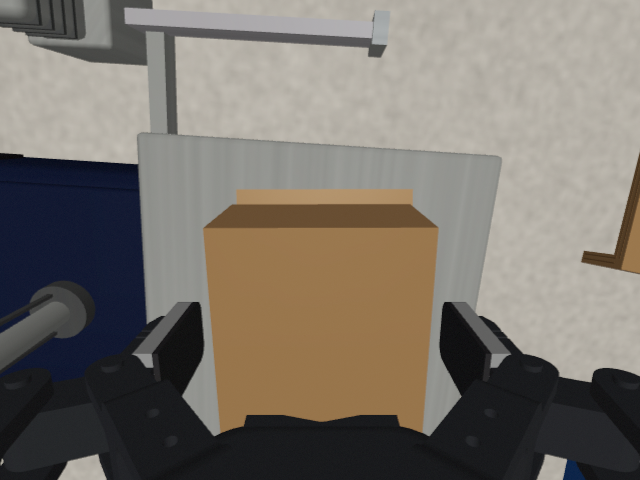

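View pics/s9c.png

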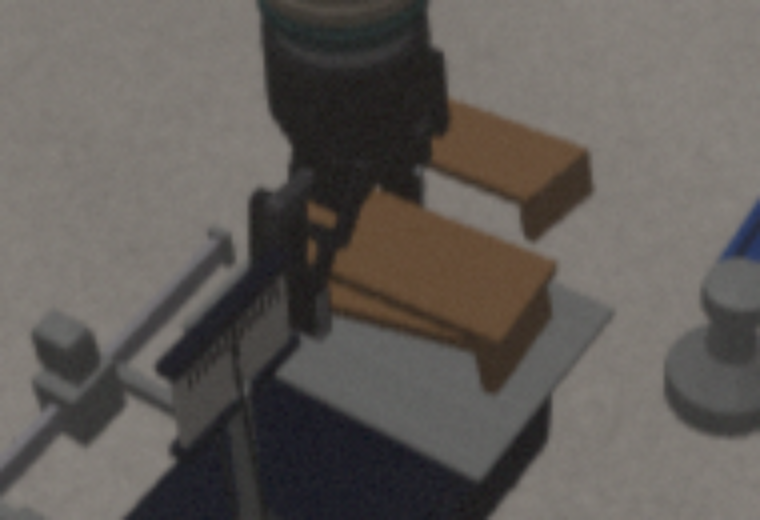

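```bash
python3 -m jog '[0,0,-20,0,85, 0,0,-60,0,85, 0,0,-95,0,85, 9,40,-105,2,85, 18,80,-105,5,85, 27,120,-105,8,85, 36,160,-100,11.5,85, 45,195,-90,11.5,85, 49,218,-70,11.5,85, 49,218,-65,11.5,85, 49,218,-65,11.5,85, 49,218,-65,11.5,85]'; python3 look.py wrist 10;python3 look.py top 10
```

```text
clock: 8.98
eef_pos: [450.3, 220.4, 350.1]
tool_rot: [-3.14, -0.0, 3.118]
force: [-0.9, -0.4, 1.3]
width: 85.1
8.9833 [450.3 220.4 350.1] [-1.7993e+02 -2.0000e-02  1.7865e+02] [-0.9 -0.4  1.3] 85.1
wrist blob [283, 129, 77, 181, 13674] ctr 447.4 219.3 z 21.3 size 135.3 57.9 axis 178.7 slope 0.196 updir -1.7
9.0333 [450.7 220.  350.5] [-1.7996e+02  4.0000e-02  1.7857e+02] [ 1.4 -0.3 -0.8] 84.8
top blob [403, 86, 122, 88, 822] ctr 837.1 -297.7 z 5.8 size 296.0 210.0 axis 95.8 slope 0.003 updir 124.6
top blob [327, 193, 37, 66, 1635] ctr 564.7 21.8 z 161.0 size 139.1 59.4 axis 10.2 slope 0.006 updir -175.0
```

View pics/wrist_10.png

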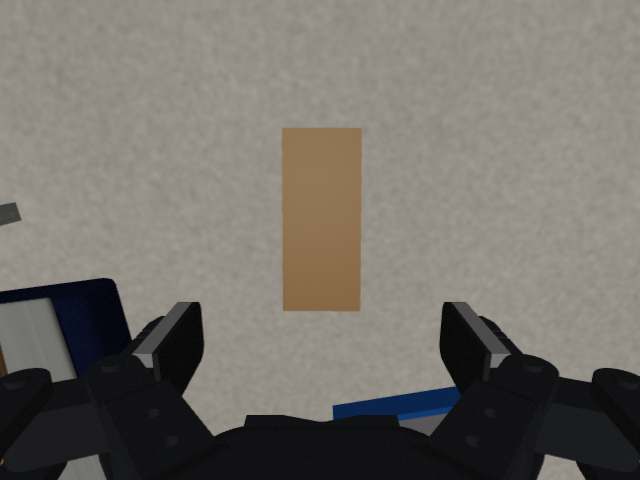

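View pics/top_10.png

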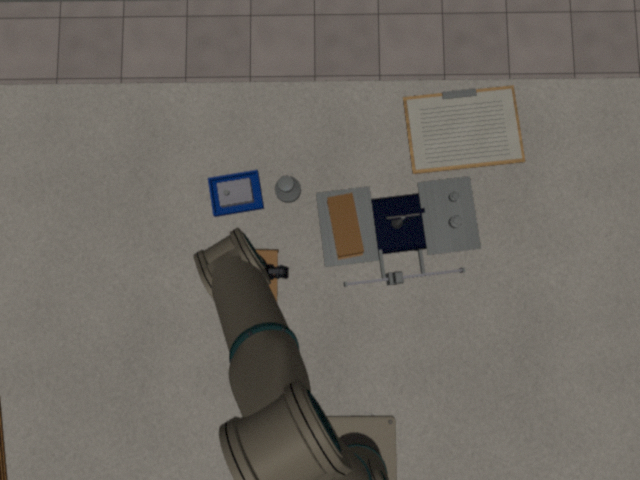

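```bash
python3 -m jog '[-13,-0.5,40,0,85, -13,-0.5,80,0,85, -13,-0.5,120,0,85, -13,-0.5,150,0,85, -13,-0.5,167,0,85, -13,-0.5,174,0,85, -13,-0.5,174,0,85, -13,-0.5,174,0,80, -13,-0.5,174,0,40, -13,-0.5,174,0,40, -13,-0.5,174,0,40, -13,-0.5,174,0,40, -13,-0.5,174,0,40, -13,-0.5,174,0,40, -13,-0.5,174,0,40]'; python3 look.py wrist 11; python3 -m jog '[0,0,-20,0,40, 0,0,-60,0,40, 0,0,-100,0,40, 0,0,-140,0,40, 0,0,-180,0,40, 0,0,-220,0,40, 0,0,-240,0,40, 0,0,-240,0,40, 0,0,-240,0,40]';python3 look.py wrist 12
```

```text
clock: 10.33
eef_pos: [463.7, 220.6, 178.2]
tool_rot: [3.14, 0.003, 3.119]
force: [0.1, -1.4, 6.2]
width: 58.6
10.3333 [463.7 220.6 178.2] [179.92   0.18 178.69] [ 0.1 -1.4  6.2] 58.6
wrist blob [230, 73, 182, 353, 60349] ctr 437.5 220.4 z 19.3 size 117.4 59.9 axis 178.8 slope 0.196 updir -1.5
clock: 11.13
eef_pos: [462.8, 220.3, 418.3]
tool_rot: [3.14, 0.004, 3.119]
force: [0.9, -0.1, -1.0]
width: 58.4
11.1333 [462.8 220.3 418.3] [179.88   0.22 178.69] [ 0.9 -0.1 -1. ] 58.4
wrist blob [230, 73, 182, 353, 60223] ctr 436.7 220.4 z 259.3 size 117.4 59.5 axis 178.8 slope 0.198 updir -1.3
wrist blob [0, 270, 85, 144, 8334] ctr 532.5 30.0 z 160.4 size 88.3 37.3 axis 168.5 slope 0.076 updir -75.2
```

View pics/wrist_12.png

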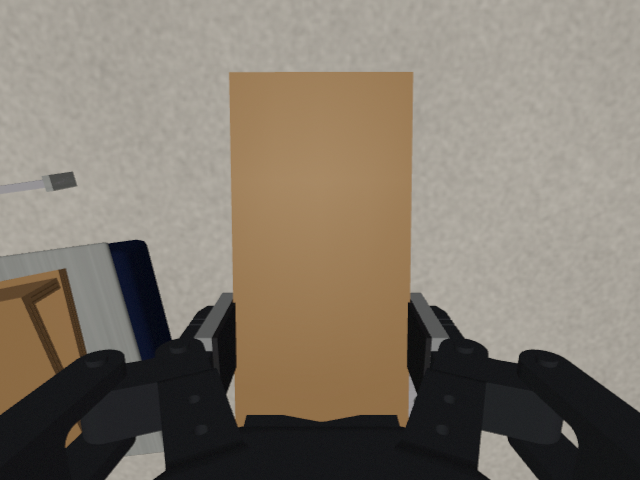

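```bash
python3 -m jog '[-21,-37,0,-2,40, -42,-73,0,-4,40, -63,-110,0,-6,40, -84,-146,0,-9,40, -103,-178,0,-11.5,40, -113,-196,20,-11.5,40, -113,-196,40,-11.5,40, -113,-196,45,-11.5,40, -113,-196,45,-11.5,40, -113,-196,45,-11.5,40]';python3 look.py wrist 13; python3 look.py scene 13; python3 look.py top 13
python3 - <<'E'
from h import *
p=cv2.imread('pics/scene_13.png')[150:290,210:400]; cv2.imwrite('pics/s13c.png',cv2.resize(p,None,fx=4,fy=4))
E
```

```text
clock: 12.02
eef_pos: [571.0, 23.1, 370.5]
tool_rot: [3.141, -0.002, -2.962]
force: [0.0, 0.2, 0.2]
width: 58.6
12.0167 [571.   23.1 370.5] [ 1.7994e+02 -1.3000e-01 -1.6970e+02] [0.  0.2 0.2] 58.6
wrist blob [231, 73, 181, 353, 60186] ctr 544.4 17.7 z 211.6 size 117.8 59.5 axis 10.4 slope 0.191 updir 10.0
wrist blob [37, 327, 61, 25, 625] ctr 727.6 -189.3 z 5.9 size 55.4 20.5 axis 94.1 slope 0.015 updir -6.9
12.0667 [571.3  23.2 371.3] [ 1.7996e+02 -2.0000e-02 -1.6969e+02] [ 0.  -0.3 -1.1] 58.5
scene blob [337, 0, 258, 121, 20391] ctr 302.8 1294.8 z -1.3 size 992.8 988.0 axis 24.3 slope 0.115 updir -71.6
scene blob [269, 194, 80, 71, 2716] ctr 562.4 18.9 z 180.7 size 146.8 65.3 axis 10.3 slope 1.246 updir 98.0
scene blob [241, 383, 129, 97, 503] ctr 744.8 -234.3 z 5.6 size 230.6 104.9 axis 64.3 slope 0.005 updir -31.4
12.1167 [571.5  23.2 371.9] [ 1.7997e+02  5.0000e-02 -1.6968e+02] [ 0.6  0.6 -0.5] 58.7
top blob [403, 86, 122, 88, 835] ctr 836.6 -298.1 z 5.6 size 296.2 208.9 axis 95.7 slope 0.003 updir 57.9
```

View pics/wrist_13.png

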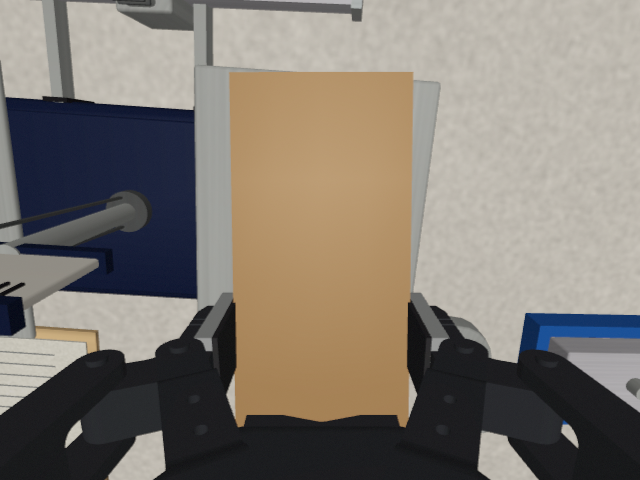

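View pics/s13c.png

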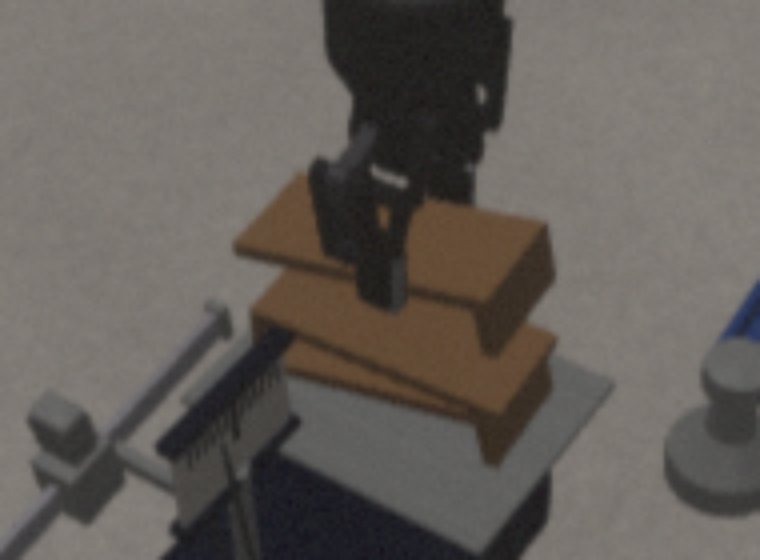

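```bash
python3 -m jog '[-1,-1,12,0,40, -1,-1,22,0,40, -1,-1,28,0,40, -1,-1,33,0,40, -1,-1,38,0,40, -1,-1,43,0,40, -1,-1,48,0,40, -1,-1,52,0,40, -1,-1,55,0,40, -1,-1,55,0,40]';python3 look.py wrist 14; python3 look.py scene 14
python3 - <<'E'
from h import *
p=cv2.imread('pics/scene_14.png')[150:290,210:400]; cv2.imwrite('pics/s14c.png',cv2.resize(p,None,fx=4,fy=4))
E
```

```text
clock: 13.0
eef_pos: [572.4, 21.0, 315.5]
tool_rot: [3.142, -0.001, -2.964]
force: [-0.2, -0.3, 0.4]
width: 58.7
13.0 [572.4  21.  315.5] [ 1.8000e+02 -6.0000e-02 -1.6981e+02] [-0.2 -0.3  0.4] 58.7
wrist blob [231, 73, 181, 353, 60233] ctr 546.0 15.5 z 156.6 size 117.7 59.5 axis 10.4 slope 0.193 updir 9.6
wrist blob [0, 358, 63, 17, 693] ctr 722.2 -187.3 z 5.7 size 49.8 10.3 axis 95.7 slope 0.116 updir 5.8
13.05 [572.6  21.  315.8] [-1.8000e+02 -3.0000e-02 -1.6981e+02] [0.  0.2 0.1] 58.5
scene blob [347, 0, 248, 121, 20117] ctr 304.5 1293.1 z -0.9 size 993.2 981.3 axis 24.5 slope 0.114 updir -71.8
scene blob [271, 215, 77, 59, 1628] ctr 563.2 14.9 z 153.5 size 145.9 65.8 axis 10.0 slope 0.509 updir 94.0
scene blob [240, 383, 118, 97, 488] ctr 739.2 -243.6 z 5.8 size 219.2 90.1 axis 68.8 slope 0.007 updir 2.1
```

View pics/s14c.png

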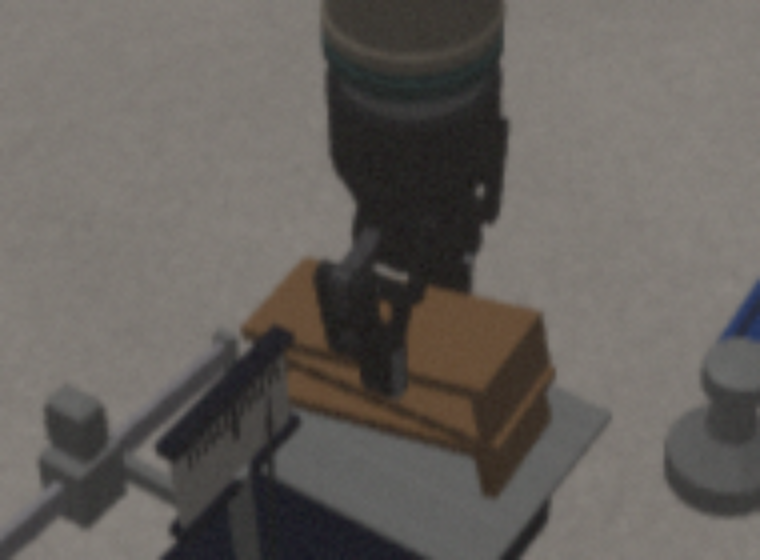

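View pics/wrist_14.png

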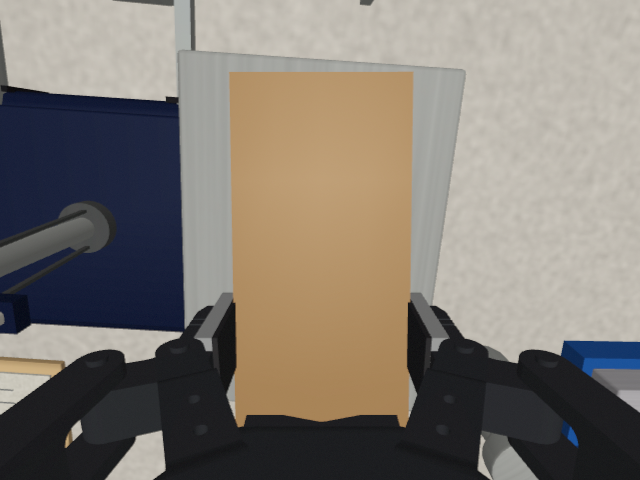

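```bash
python3 -m jog '[0,0.8,1,0,40, 0,0.8,2,0,40, 0,0.8,2.5,0,40, 0,0.8,2.5,0,40]'; python3 -m jog '[0,0,0,0,60, 0,0,0,0,62, 0,0,0,0,64, 0,0,0,0,67, 0,0,0,0,72, 0,0,0,0,85, 0,0,0,0,85, 0,0,0,0,85]';python3 look.py wrist 15; python3 look.py scene 15
python3 - <<'E'
from h import *
p=cv2.imread('pics/scene_15.png')[150:290,210:400]; cv2.imwrite('pics/s15c.png',cv2.resize(p,None,fx=4,fy=4))
E
```

```text
clock: 13.43
eef_pos: [572.5, 21.9, 313.7]
tool_rot: [3.142, 0.0, -2.964]
force: [0.6, -0.2, 0.4]
width: 58.3
clock: 14.1
eef_pos: [572.5, 21.9, 313.7]
tool_rot: [3.142, -0.0, -2.964]
force: [-0.6, -1.2, 0.2]
width: 85.4
14.1 [572.5  21.9 313.7] [ 180.     -0.   -169.81] [-0.6 -1.2  0.2] 85.4
wrist blob [231, 74, 180, 353, 59765] ctr 546.8 16.4 z 153.9 size 118.5 59.6 axis 10.3 slope 0.192 updir 10.3
wrist blob [0, 359, 62, 22, 617] ctr 722.1 -184.9 z 5.6 size 47.4 15.4 axis 86.9 slope 0.058 updir -4.2
14.15 [572.5  21.9 313.7] [ 180.      0.   -169.81] [-0.5  0.2  0.4] 85.0
scene blob [346, 0, 249, 120, 20088] ctr 307.6 1295.3 z -0.8 size 994.7 986.4 axis 24.9 slope 0.115 updir -71.2
scene blob [272, 216, 76, 52, 1579] ctr 559.4 17.0 z 153.5 size 139.2 63.0 axis 10.3 slope 0.228 updir 41.0
scene blob [241, 383, 80, 97, 407] ctr 732.2 -261.9 z 5.7 size 196.3 21.9 axis 90.4 slope 0.074 updir 2.5
```

View pics/s15c.png

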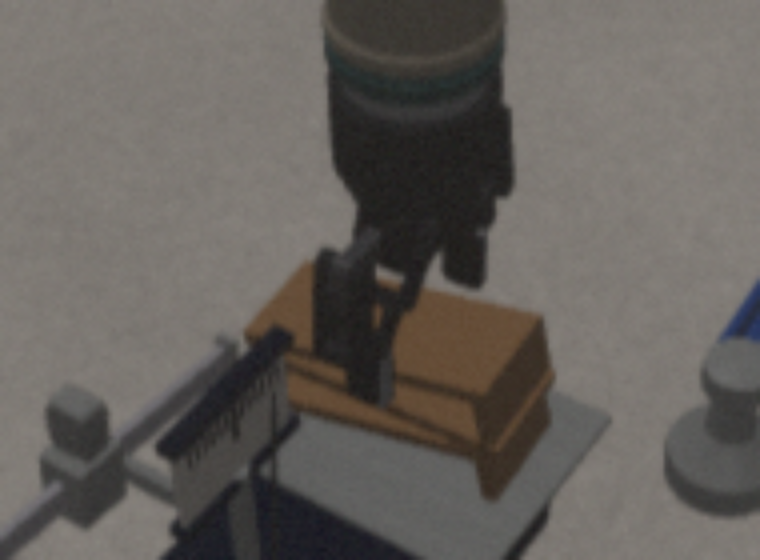

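View pics/wrist_15.png

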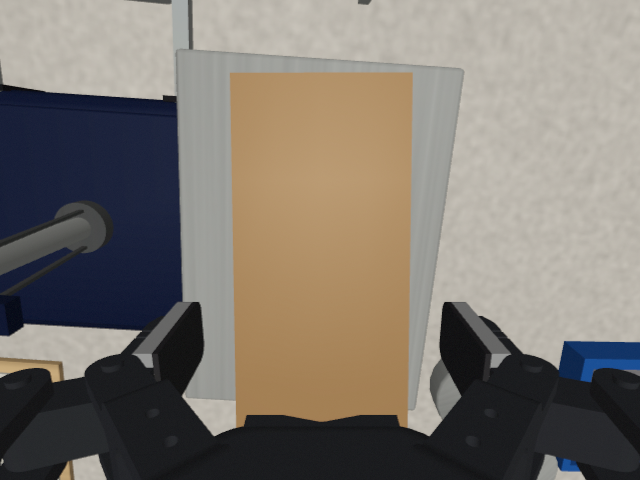

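```bash
python3 -m jog '[0,0,-20,0,85, 0,0,-55,0,85, 0,0,-90,0,85, 30,0,-105,1,85, 65,-10,-105,2,85, 100,-40,-105,3.4,85, 130,-75,-105,3.4,85, 141,-98,-105,3.4,85, 141,-98,-105,3.4,85, 141,-98,-105,3.4,85, 141,-98,-105,3.4,85]';python3 look.py wrist 16; python3 look.py scene 16;python3 look.py top 16
python3 - <<'E'
from h import *
p=cv2.imread('pics/scene_16.png')[170:330,160:360]; cv2.imwrite('pics/s16c.png',cv2.resize(p,None,fx=3.7,fy=3.7))
E
```

```text
clock: 15.12
eef_pos: [451.4, -99.2, 418.9]
tool_rot: [3.141, 0.001, -3.023]
force: [-0.1, 0.2, -0.1]
width: 84.8
15.1167 [451.4 -99.2 418.9] [ 1.7997e+02  5.0000e-02 -1.7321e+02] [-0.1  0.2 -0.1] 84.8
wrist blob [413, 287, 103, 148, 5480] ctr 530.6 13.0 z 150.3 size 87.3 59.9 axis 10.3 slope 0.202 updir 14.6
15.1667 [451.6 -98.5 418.8] [ 1.7996e+02  4.0000e-02 -1.7312e+02] [ 1.2  0.2 -0.5] 85.1
scene blob [326, 0, 269, 122, 20457] ctr 144.1 1375.6 z -15.8 size 1035.1 941.5 axis 96.5 slope 0.115 updir -72.9
scene blob [272, 216, 76, 52, 2094] ctr 559.1 16.7 z 154.7 size 139.0 61.7 axis 10.3 slope 0.195 updir 16.2
scene blob [241, 383, 127, 97, 493] ctr 743.7 -235.7 z 5.7 size 227.9 102.4 axis 64.7 slope 0.009 updir -26.2
15.2167 [451.7 -98.3 418.7] [ 1.7996e+02  3.0000e-02 -1.7308e+02] [-0.1  0.5 -0. ] 84.8
top blob [403, 86, 122, 88, 823] ctr 836.6 -298.0 z 5.9 size 297.0 209.1 axis 95.8 slope 0.005 updir 136.7
top blob [328, 195, 36, 65, 1602] ctr 557.9 20.6 z 155.8 size 137.4 59.4 axis 10.4 slope 0.195 updir 6.4
```

View pics/s16c.png

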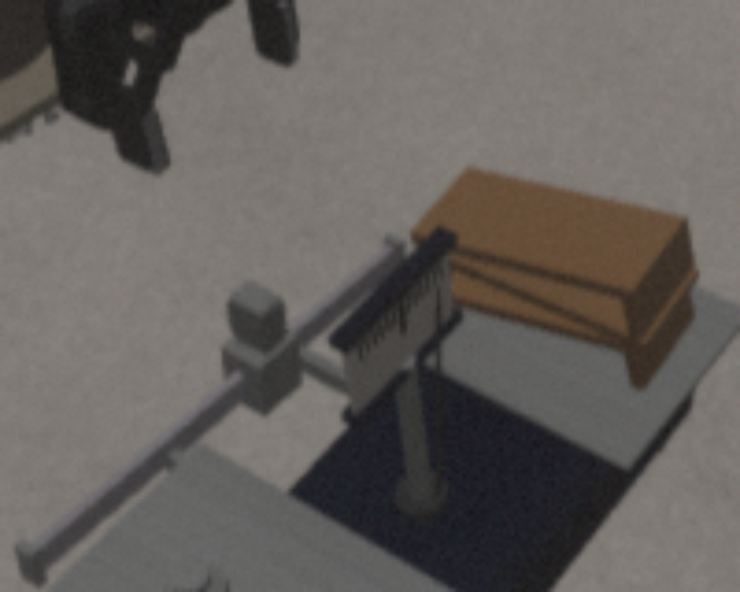

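View pics/wrist_16.png

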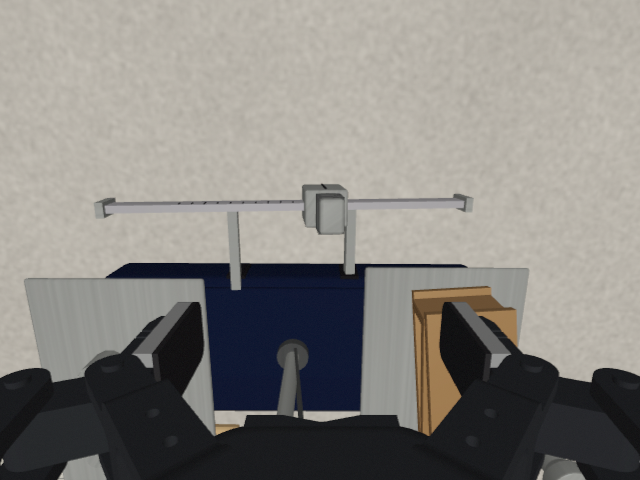

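```bash
python3 - <<'E'
from h import *
q=np.load("pics/wrist_16.npz"); c=dict(K=q["K"],T=q["T"]); W=world("wrist",q["d"],c)
for u,v in [(331,213),(331,205),(331,222),(320,213),(342,213),(309,205),(120,208),(430,204),(290,340),(120,300),(440,275)]: print(u,v,W[v,u].round(1))
z=W[...,2]; m=(z>100)&(z<130); m[:170]=0;m[250:]=0;m[:,:250]=0;m[:,400:]=0
w=W[m]; print(len(w),w.mean(0),w.min(0),w.max(0)); 
print(cv2.minAreaRect(w[w[:,2]>np.percentile(w[:,2],30)][:,:2].astype(np.float32)))
p=cv2.imread("pics/wrist_16.png")[160:300,80:500]; cv2.imwrite("pics/w16c.png",cv2.resize(p,None,fx=1.9,fy=1.9,interpolation=cv2.INTER_CUBIC))
a,b=W[208,130],W[204,450]; print(a,b,np.degrees(np.arctan2(-(b-a)[0],(b-a)[1])))
E
```

```text
331 213 [437.4 -94.6 115.4]
331 205 [431.9 -95.3 114.5]
331 222 [444.2 -93.7 113. ]
320 213 [ 438.7 -102.2  113.1]
342 213 [436.9 -86.8 113. ]
309 205 [ 439.8 -110.8   79.7]
120 208 [ 458.7 -255.6   84. ]
430 204 [430.7 -10.4  57.6]
290 340 [ 565.6 -114.3   66.3]
120 300 [ 519.2 -239.8  118. ]
440 275 [481.   -1.8  91.3]
1039 [439.30563966 -94.36980371 112.36329639] [ 426.27071591 -104.84737955  100.0616946 ] [455.032023   -83.56331697 116.0339464 ]
((440.4609680175781, -93.7550048828125), (25.198522567749023, 16.361860275268555), 7.005665302276611)
[ 457.58061664 -247.56457957   84.74988255] [428.99887409   6.88201574  55.68739357] 6.4091138530799885
```

View pics/w16c.png

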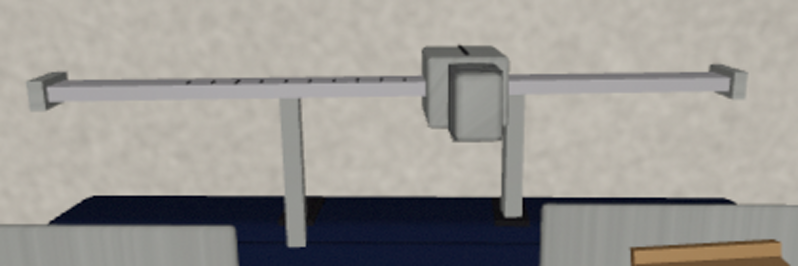

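```bash
python3 -m jog '[11,5,30,0,50, 11,5,70,0,50, 11,5,105,0,50, 11,5,130,0,50, 11,5,145,0,50, 11,5,151,0,50, 11,5,151,0,50, 11,5,151,0,50]';python3 look.py wrist 17; python3 look.py scene 17
python3 - <<'E'
from h import *
p=cv2.imread('pics/scene_17.png')[170:330,160:360]; cv2.imwrite('pics/s17c.png',cv2.resize(p,None,fx=3.7,fy=3.7))
E
```

```text
clock: 15.93
eef_pos: [440.1, -95.4, 268.0]
tool_rot: [3.141, 0.0, -3.022]
force: [-0.5, -0.3, -0.1]
width: 50.1
15.9333 [440.1 -95.4 268. ] [ 1.7999e+02  2.0000e-02 -1.7314e+02] [-0.5 -0.3 -0.1] 50.1
wrist blob [475, 443, 49, 37, 1115] ctr 496.0 -15.6 z 100.3 size 15.0 7.5 axis 96.9 slope 1.027 updir 25.5
15.9833 [440.2 -95.5 268.4] [-1.7998e+02  9.0000e-02 -1.7316e+02] [-0.2  0.8  1. ] 50.2
scene blob [327, 0, 268, 120, 20431] ctr 144.6 1377.8 z -15.6 size 1043.1 940.5 axis 96.4 slope 0.115 updir -72.2
scene blob [272, 216, 76, 50, 2111] ctr 559.0 16.5 z 154.7 size 138.6 62.6 axis 10.6 slope 0.194 updir 12.9
scene blob [241, 384, 131, 96, 491] ctr 746.6 -234.4 z 5.6 size 230.3 105.8 axis 63.3 slope 0.003 updir -22.9
```

View pics/wrist_17.png

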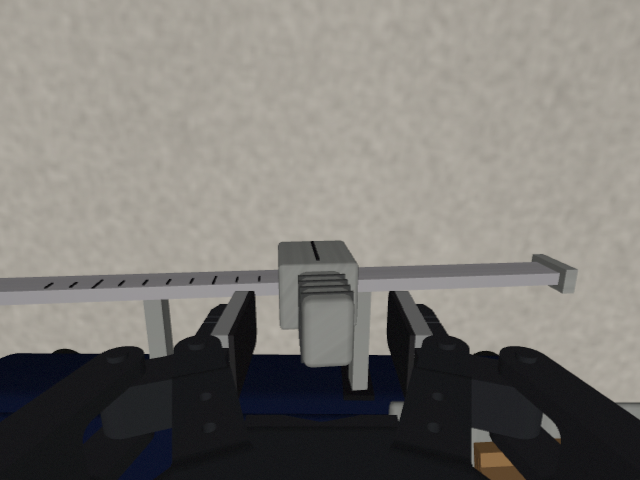

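View pics/s17c.png

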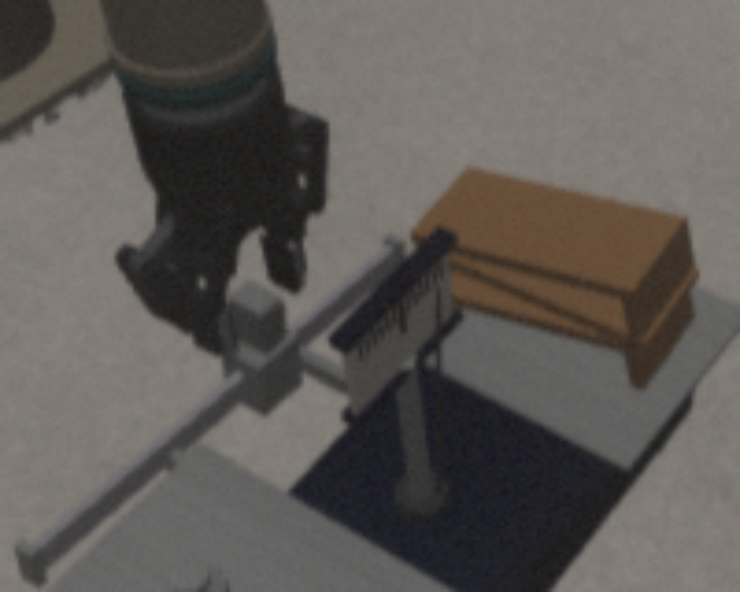

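```bash
python3 -m jog '[0,-6,0,0,50, 0,-12,0,0,50, 0,-17,0,0,50, 0,-22,0,0,50, 0,-27,0,0,50, 0,-32,0,0,50, 0,-37,0,0,50, 0,-42,0,0,50, 0,-47,0,0,50, 0,-51,0,0,50, 0,-53,0,0,50, 0,-53,0,0,50, 0,-45,0,0,50, 0,-39,0,0,50, 0,-39,0,0,50, 0,-39,0,0,50]'; python3 -m jog '[0,0,0,0,50, 0,0,0,0,50, 0,0,0,0,50, 0,0,0,0,50, 0,0,0,0,50, 0,0,0,0,50, 0,0,0,0,50, 0,0,0,0,50, 0,0,0,0,50, 0,0,0,0,50, 0,0,0,0,50, 0,0,0,0,50, 0,0,0,0,50, 0,0,0,0,50, 0,0,0,0,50, 0,0,0,0,50]';python3 look.py wrist 18; python3 look.py scene 18
python3 - <<'E'
from h import *
p=cv2.imread('pics/scene_18.png')[170:330,160:360]; cv2.imwrite('pics/s18c.png',cv2.resize(p,None,fx=3.7,fy=3.7))
E
```

```text
clock: 17.37
eef_pos: [444.1, -133.6, 267.7]
tool_rot: [3.141, -0.0, -3.021]
force: [0.3, -0.9, 0.5]
width: 49.7
clock: 18.7
eef_pos: [444.1, -134.6, 267.7]
tool_rot: [3.142, -0.0, -3.023]
force: [-0.3, 0.4, 0.7]
width: 49.9
18.7 [ 444.1 -134.6  267.7] [ 180.     -0.   -173.21] [-0.3  0.4  0.7] 49.9
18.75 [ 444.1 -134.6  267.7] [ 180.     -0.   -173.21] [0.  0.3 0.6] 49.9
scene blob [327, 0, 268, 121, 20395] ctr 143.0 1377.9 z -15.6 size 1037.2 943.5 axis 96.5 slope 0.115 updir -73.1
scene blob [272, 216, 76, 55, 2113] ctr 558.7 16.3 z 154.9 size 137.7 62.3 axis 10.6 slope 0.196 updir 19.2
scene blob [242, 383, 80, 97, 406] ctr 732.4 -261.7 z 5.7 size 195.0 22.7 axis 90.4 slope 0.072 updir 3.4
```

View pics/wrist_18.png

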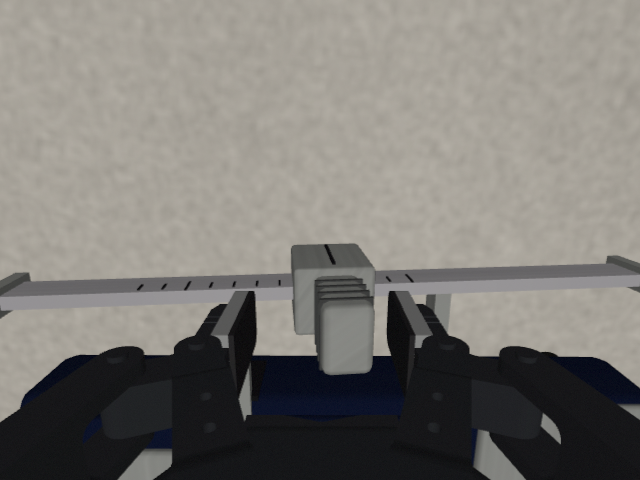

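View pics/s18c.png

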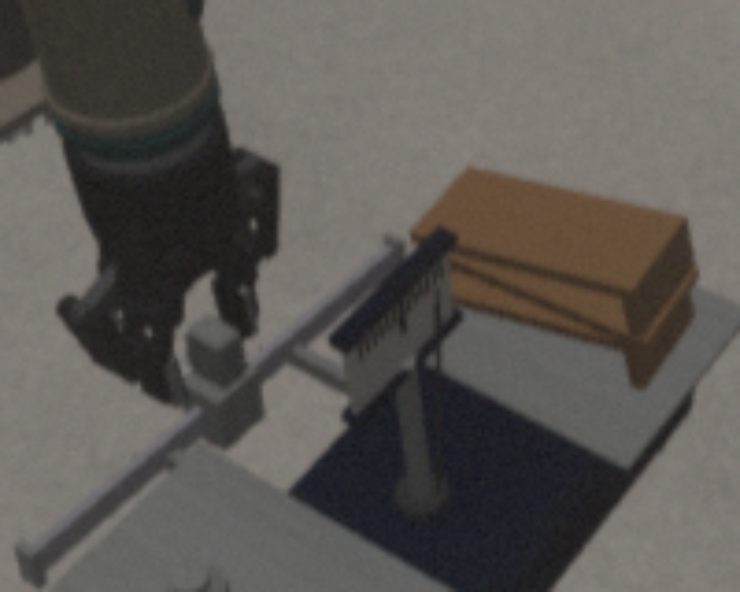

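```bash
python3 -m jog '[0,-6,0,0,50, 0,-12,0,0,50, 0,-17,0,0,50, 0,-22,0,0,50, 0,-27,0,0,50, 0,-32,0,0,50, 0,-37,0,0,50, 0,-41,0,0,50, 0,-44,0,0,50, 0,-46,0,0,50, 0,-46,0,0,50, 0,-38,0,0,50, 0,-32,0,0,50, 0,-32,0,0,50, 0,-32,0,0,50]'; python3 -m jog '[0,0,0,0,50, 0,0,0,0,50, 0,0,0,0,50, 0,0,0,0,50, 0,0,0,0,50, 0,0,0,0,50, 0,0,0,0,50, 0,0,0,0,50, 0,0,0,0,50, 0,0,0,0,50, 0,0,0,0,50, 0,0,0,0,50, 0,0,0,0,50, 0,0,0,0,50, 0,0,0,0,50, 0,0,0,0,50]';python3 look.py wrist 19; python3 look.py scene 19
python3 - <<'E'
from h import *
p=cv2.imread('pics/scene_19.png')[170:330,160:360]; cv2.imwrite('pics/s19c.png',cv2.resize(p,None,fx=3.7,fy=3.7))
E
```

```text
clock: 20.05
eef_pos: [448.0, -165.4, 267.8]
tool_rot: [3.141, -0.0, -3.021]
force: [-0.3, -0.1, 0.1]
width: 49.7
clock: 21.38
eef_pos: [447.9, -166.4, 267.7]
tool_rot: [3.142, -0.0, -3.023]
force: [0.1, -0.8, 0.3]
width: 50.0
21.3833 [ 447.9 -166.4  267.7] [ 180.     -0.   -173.21] [ 0.1 -0.8  0.3] 50.0
21.4333 [ 447.9 -166.4  267.7] [ 180.     -0.   -173.21] [-0.3 -0.2 -0.3] 50.0
scene blob [326, 0, 269, 121, 20455] ctr 144.1 1377.0 z -15.8 size 1035.0 943.6 axis 96.6 slope 0.115 updir -72.3
scene blob [271, 211, 77, 55, 2191] ctr 558.7 16.6 z 169.4 size 138.0 62.1 axis 9.8 slope 0.192 updir 15.7
scene blob [241, 384, 84, 96, 423] ctr 732.3 -260.8 z 5.6 size 197.3 31.3 axis 87.7 slope 0.008 updir -7.2
```

View pics/wrist_19.png

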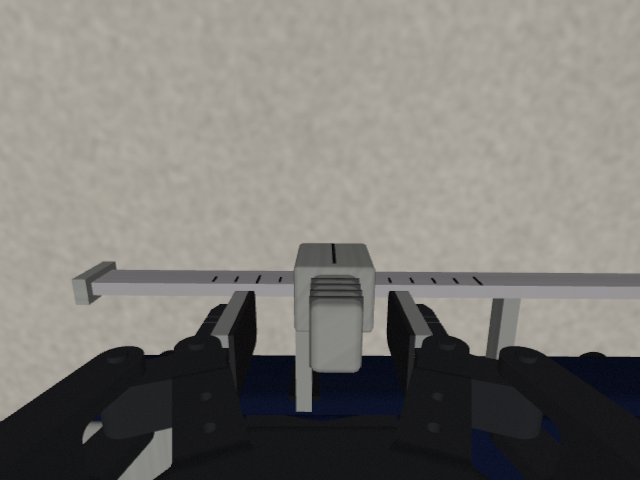

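View pics/s19c.png

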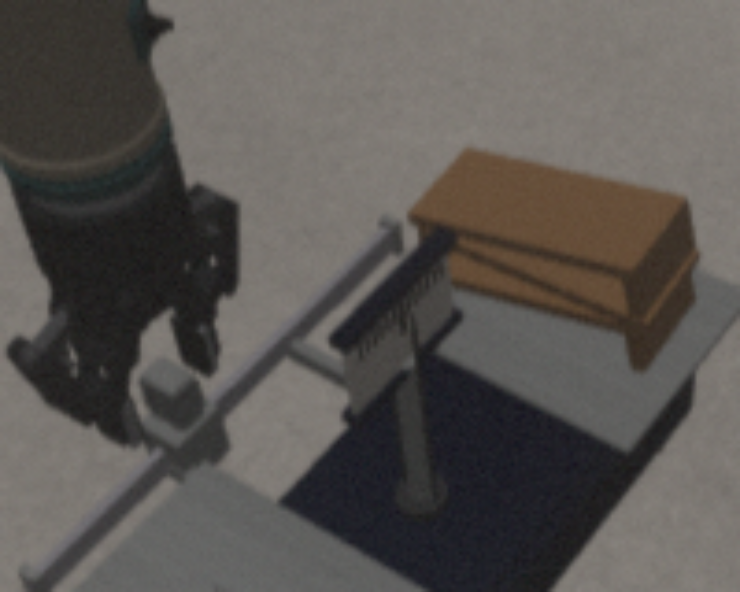

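```bash
python3 -m jog '[0,0,-10,0,50, 0,0,-40,0,50, 0,0,-80,0,50, 0,0,-120,0,50, 0,0,-130,0,50, 20,0,-130,0,50, 45,0,-130,0,50, 45,0,-130,0,50, 45,0,-130,0,50, 45,0,-130,0,50, 45,0,-130,0,50, 45,0,-130,0,50, 45,0,-130,0,50, 45,0,-130,0,50, 45,0,-130,0,50, 45,0,-130,0,50]';python3 look.py wrist 20; python3 look.py scene 20;python3 look.py top 20
python3 - <<'E'
from h import *
p=cv2.imread('pics/scene_20.png')[220:290,240:300]; cv2.imwrite('pics/s20c.png',cv2.resize(p,None,fx=8,fy=8,interpolation=cv2.INTER_CUBIC))
d=np.load('pics/top_20.npz'); c=dict(K=d["K"],T=d["T"]); W=world("top",d["d"],c)
d0=np.load('pics/top0.npy'); W0=world("top",d0)
for nm,(u,v) in dict(pa=(325,250),pb=(435,240)).items(): print(nm,np.median(W[v-4:v+5,u-2:u+3,2]),np.median(W0[v-4:v+5,u-2:u+3,2]))
E
```

```text
clock: 22.82
eef_pos: [403.3, -171.7, 397.6]
tool_rot: [3.141, -0.0, -3.023]
force: [-0.4, -1.6, -0.6]
width: 49.7
22.8167 [ 403.3 -171.7  397.6] [ 1.7999e+02 -1.0000e-02 -1.7320e+02] [-0.4 -1.6 -0.6] 49.7
22.8667 [ 403.3 -171.7  397.6] [ 1.7999e+02 -1.0000e-02 -1.7320e+02] [0.6 0.2 0.2] 50.0
scene blob [326, 0, 269, 121, 20440] ctr 142.5 1379.7 z -16.2 size 1043.2 943.8 axis 96.5 slope 0.115 updir -72.6
scene blob [271, 211, 77, 56, 2161] ctr 558.6 16.9 z 169.5 size 138.2 62.6 axis 9.9 slope 0.191 updir 12.3
scene blob [241, 383, 118, 97, 484] ctr 739.9 -242.6 z 5.6 size 218.3 92.0 axis 68.5 slope 0.007 updir -10.4
22.9167 [ 403.3 -171.7  397.6] [ 1.7999e+02 -1.0000e-02 -1.7320e+02] [-1.1  0.5 -1.1] 50.5
top blob [403, 86, 122, 88, 832] ctr 836.6 -298.0 z 5.9 size 296.2 208.8 axis 95.8 slope 0.003 updir 150.5
top blob [328, 194, 36, 65, 1641] ctr 558.1 20.7 z 170.4 size 137.3 59.4 axis 10.5 slope 0.189 updir 8.5
pa 105.68522306162436 118.0480820342168
pb 103.47806425661292 91.18584445191937
```

View pics/s20c.png

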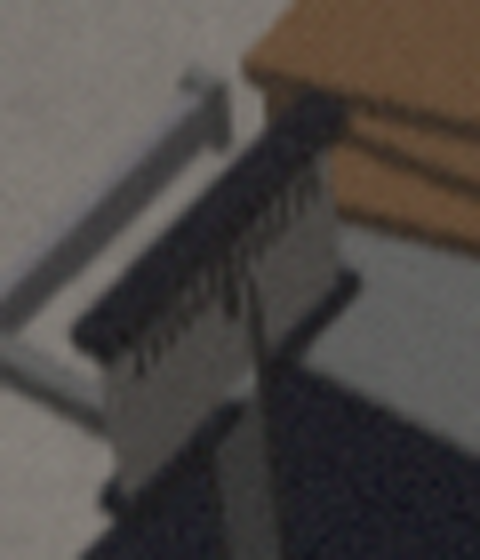

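View pics/scene_20.png

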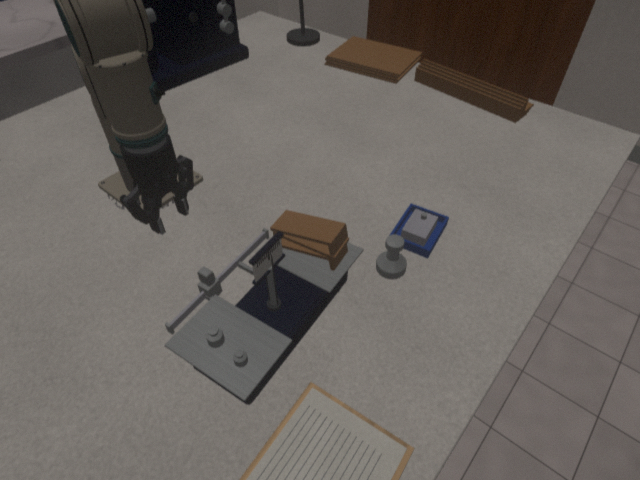

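View pics/top_20.png

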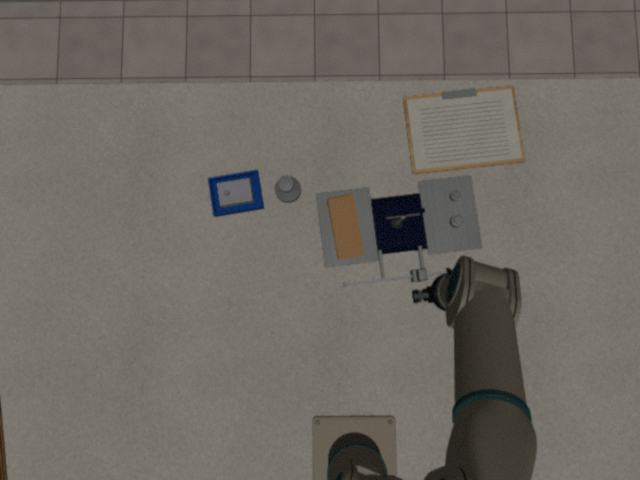

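```bash
python3 - <<'E'
from h import *
a=[]
for f in ["scene0","scene_18","scene_20"]:
    p=cv2.imread(f'pics/{f}.png')[228:285,248:300]; p=cv2.convertScaleAbs(p,alpha=1.6)
    a.append(cv2.resize(p,None,fx=5,fy=8,interpolation=cv2.INTER_CUBIC))
cv2.imwrite("pics/cmp.png",np.hstack(a))
# plane-averaged plate heights
for f in ["top_20","top_16"]:
    d=np.load(f'pics/{f}.npz'); W=world("top",d["d"],dict(K=d["K"],T=d["T"]))
    print(f,[round(float(np.median(W[v0:v1,u0:u1,2])),1) for u0,u1,v0,v1 in [(322,328,215,260),(364,370,195,240),(425,445,190,245)]])
W=world("top",np.load('pics/top0.npy')); print([round(float(np.median(W[v0:v1,u0:u1,2])),1) for u0,u1,v0,v1 in [(322,328,215,260),(364,370,195,240),(425,445,190,245)]])
E
```

```text
top_20 [105.8, 106.4, 103.8]
top_16 [91.2, 91.7, 119.8]
[118.6, 118.8, 91.2]
```

View pics/cmp.png

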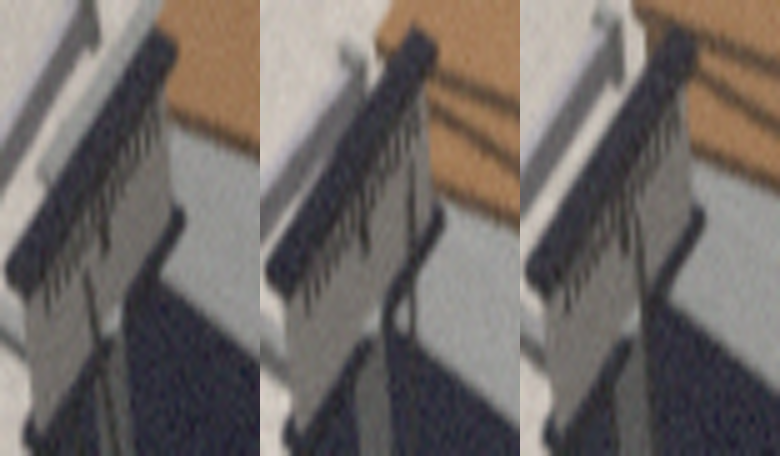

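```bash
python3 -c "
from cell import *
print(read_state()['clock']); print(finish_job())"
```

```text
22.9667
the job is handed in; nothing more can be done
None
```

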